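Pack a specimen jar into its transport carrier

TASK

Pack the yellow-capped specimen jar for transport in the carrier with the red base: stand the light grey metal canister in the red base first, then the yellow-capped jar upright in the canister, then lay the green collar over the jar so that it rests flat and centred on the canister's rim, and last set the red lid squarely on the collar, over the jar's cap. Leave the blue-capped jar and the blue lid standing where they are.

Things in the scene. Friction and masses are not known exactly. Their poses are not given: they have to be found in the camera images.
- red_base: Red round carrier base, a shallow open dish fixed to the bench: outer diameter 96 mm, height 17 mm, round recess 76 mm in diameter and 12 mm deep (floor 5 mm above the bench). Origin: centre of its underside; z up.
- canister: Loose light grey metal open pot, outer diameter 64 mm, height 60 mm, inner diameter 52 mm, floor 6 mm thick, standing mouth up; about 150 g. Origin: centre of its underside; z up.
- yellow_jar: Loose closed specimen jar with a yellow cap on a white body, 34 mm in diameter, 80 mm tall (cap: the top 21 mm), upright; about 90 g. Standing in the canister it sticks out 26 mm above the rim. Origin: centre of its underside; z up.
- collar: Loose green plastic ring, outer diameter 64 mm, hole 46 mm, 14 mm high, lying flat; about 60 g. Origin: centre of its underside; z up.
- red_lid: Loose red lid, a cap lying mouth down: outer diameter 64 mm, 34 mm high, hollow below (cavity 50 mm in diameter, 26 mm deep), with a small white dot on its closed top; about 80 g. On the collar the jar's cap has 14 mm of room above it. Origin: centre of its underside; z up.
- blue_base: Blue round carrier base of another set, same shape as the red one, fixed to the bench, not used. Origin: centre of its underside; z up.
- blue_jar: Loose jar with a blue cap, same size as the yellow-capped one; to be left alone. Origin: centre of its underside; z up.
- blue_lid: Loose blue lid, same size as the red one; to be left alone. Origin: centre of its underside; z up.

How it is judged:
By the outcome, as a careful person would: the job done as asked, in the order asked, and still so for the second after the job is handed in, with the robot touching nothing.
It also fails if it takes over 120 s, if anything falls off the work surface, if the arm or the gripper's body presses on something with over 40 N, if the wrist force passes 120 N, or if a joint passes its speed limit or range.

ROBOT

A 6-joint arm with a two-finger parallel gripper is mounted at the origin on the work surface. World frame = base frame: x ahead of the robot, y to its left, z up, the work surface at z = 0. Lengths are in m, angles in rad, forces in N, time in s.
With the tool pointing down it reaches from about 0.35 to 0.775 m from the base axis. Payload 7.3 kg.
Tool frame: the origin (TCP) lies at the centre of the arm's flange, where the gripper is bolted on; the fingertips stand 178 mm ahead of it and the grasp point (between the pads) lies 159 mm ahead of it (tip_extent is the distance from the TCP to the fingertips, in m); z points along the fingers, y is the line along which they close (so a half turn about z gives the same grasp; the last joint's range is limited). The gripper opens to 92 mm and grips with 3 to 60 N. Pads are 19 mm wide; open, the fingers measure 130 mm over their backs; the gripper's body (75 mm by 190 mm) begins 47 mm behind the grasp point.
Start: joints at [-1.394, 0.342, 1.524, -0, 1.275, -0.146], TCP at [0.167, -0.498, 0.405] pointing down, gripper open.
Joint ranges: [-2.53, 2.53], [-0.77, 2.02], [0.04, 2.7], [-1, 4.14], [0.28, 2.66], [-3.11, 3.11]. Speed limits (rad/s): [2.57, 2.57, 3.14, 3.14, 3.14, 3.14].

INTERFACE

Orientations are given as [roll, pitch, yaw] about the fixed x, y, z axes, in that order (R = Rz(yaw) Ry(pitch) Rx(roll)).
In Python, from cell import * gives the robot as it stands.
- The arm moves only by the tool arm_command, never from a script. Its arguments are lists of equal length, an entry for each row: "xyz": the shift along the world's x, y, z in mm, a list of three; "spin": the turn about the world's z in degrees. In form: {"xyz": [[tx, ty, tz], ...], "spin": [spin, ...]}. A call has 1 to 20 rows; each row shifts and turns the commanded pose from where the row before left it; what a row does not reach is not made up. A row lasts 1/10 s, in which the tool goes at most 50 mm and 8.59 degrees, less where a joint would pass 70% of its speed; a pose out of reach is approached as far as the arm can. A call with a gripper value outside its range is refused whole. "jaw" is the opening, from -1 (shut) to 1 (fully open), set as the call begins (left out, the last holds). The fingers move at their own pace and stop on an object; "squeeze" is the grip in N (left out, the last holds). Time passes only in rows, so rows that do not move let the fingers close. It gives the time, the measured TCP pose, the force, the opening and the grip force at its end, in the units of the state.
- observe(): the state, without advancing time (a new reading comes with each control period).
- read_camera(name): name is "side" or "top" or "wrist"; returns a dict with "img" (400x640x3 uint8, red, green, blue), "depth" (400x640 float32, m along the optical axis (not along the pixel's ray), 0 where there is no reading), "fx", "fy", "cx", "cy" (pixels), "world_from_camera" (4x4, takes a point from camera to world coordinates). Camera axes: x right, y up, looking along -z (the intrinsics and any distortion apply to the point x, -y, -z); pixel columns grow to the right and rows downward; lengths in m; the calibration is good to about 2 mm. The wrist camera is an equidistant fisheye: a pixel r from the principal point sees the ray r / f radians off the axis. A picture is of the moment at which its call begins.
- hand_in(): hands the job in; it is judged then, once.
The state is a dict: "time": time; "qpos": joint angles; "qvel": joint speeds; "joint_efforts": joint torques, N m; "tool_pos": TCP position; "tool_rot": TCP orientation; "contact_force": force on the tool from outside, world axes, zero at the start; "torque": the same for the moment, N m; "opening": finger opening in m; "grip_force": force on a finger pad.
Only numpy, scipy, OpenCV 4.12 (cv2) and the standard library are available. Lean on these libraries where they do the work, as an engineer would, in place of code of your own. Each camera call takes 0.05 s, during which the arm holds its last target. There are 200 camera calls.

## Working session

There is one attempt and no reset: what is moved stays moved. The work goes in short steps, Python scripts to look and compute and a tool call to move; the robot and the scene stay as the last step left them, time stands still between calls to the robot, and variables do not carry over. Pictures are saved under pics/ and viewed, at most 14 in all, crops included, and the job is handed in when it is done.

Besides the shell and the picture viewer there is one more tool, called after "Request:" in YAML: its name, and indented under it one key for each argument. arm_command: Moves the arm, as the interface text tells. Its arguments: {"type":"object","properties":{"xyz":{"type":"array","items":{"type":"array","items":{"type":"number"}}},"spin":{"type":"array","items":{"type":"number"}},"jaw":{"type":"number"},"squeeze":{"type":"number"}},"required":["xyz","spin"]}

```bash
mkdir -p pics; cat > h.py <<'E'
from cell import *
import numpy as np, cv2
def save(c,n): cv2.imwrite(f'pics/{n}.png',c['img'][:,:,::-1])
def pts(c):
    v,u=np.mgrid[0:400,0:640]; d=c['depth']
    p=np.stack([(u-c['cx'])/c['fx']*d,-(v-c['cy'])/c['fy']*d,-d,np.ones_like(d)],-1)
    return (p@np.array(c['world_from_camera']).T)[...,:3]
E
python3 - <<'E'
from h import *
s=observe(); print({k:np.round(v,3) for k,v in s.items()})
for n in('top','side'):
    c=read_camera(n); save(c,n); np.savez(n,**c); print(n,c['fx'],c['cx'],c['cy'],np.round(c['world_from_camera'],3).tolist(),c.keys())
E
```

```text
{'time': np.float64(0.0), 'qpos': array([-1.394,  0.343,  1.525,  0.   ,  1.275, -0.146]), 'qvel': array([ 0.   , -0.   , -0.001,  0.   , -0.001,  0.   ]), 'joint_efforts': array([-3.0000e-03, -4.3125e+01, -2.4423e+01,  7.1000e-02,  5.6000e-02,
       -0.0000e+00]), 'tool_pos': array([ 0.167, -0.498,  0.404]), 'tool_rot': array([-3.14 , -0.   ,  0.323]), 'contact_force': array([-0.028,  0.162, -0.53 ]), 'torque': array([-0.028, -0.039,  0.016]), 'grip_force': np.float64(0.0), 'opening': np.float64(0.092)}
top 375.3387013328171 318.447593849793 202.7714670428302 [[-0.02, 0.997, -0.075, 0.482], [-1.0, -0.019, 0.011, 0.02], [0.01, 0.075, 0.997, 0.984], [0.0, 0.0, 0.0, 1.0]] dict_keys(['img', 'depth', 'fx', 'fy', 'cx', 'cy', 'world_from_camera'])
side 520.4645026000983 316.53796229370846 194.13533316559614 [[-0.986, 0.136, -0.096, 0.424], [-0.165, -0.738, 0.655, 0.803], [0.018, 0.661, 0.75, 0.948], [0.0, 0.0, 0.0, 1.0]] dict_keys(['img', 'depth', 'fx', 'fy', 'cx', 'cy', 'world_from_camera'])
```

View pics/top.png

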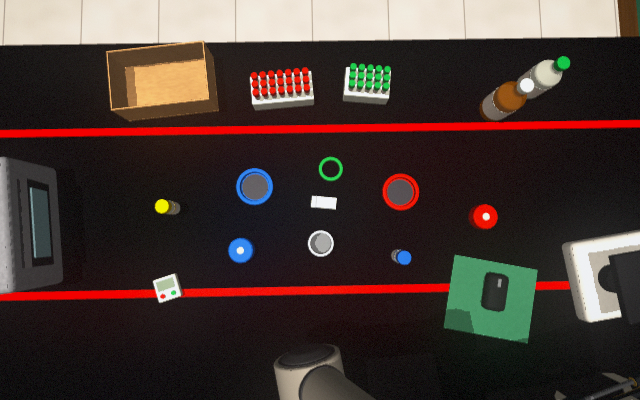

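View pics/side.png

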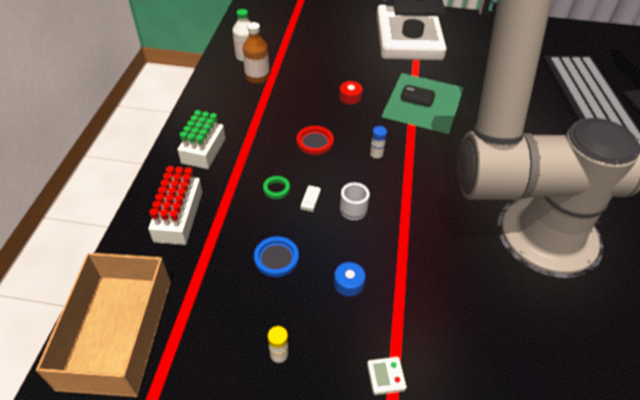

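Top view: yellow cap (162,206), collar (331,169), canister (320,243), red base (401,191), red lid (485,217), blue jar (403,258), blue lid (240,250), an unlisted white block (323,203). The side view agrees: canister (354,200), yellow jar (278,343), collar (276,187), red lid (350,91), red base (315,139).

```bash
cat > m.py <<'E'
from h import *
def fit(P):
    A=np.c_[2*P[:,:2],np.ones(len(P))]; s=np.linalg.lstsq(A,(P[:,:2]**2).sum(1),rcond=None)[0]
    return s[:2]*1000, 2000*np.sqrt(s[2]+s[0]**2+s[1]**2)
def mask(img,col):
    h=cv2.cvtColor(img,cv2.COLOR_RGB2HSV); H,S,V=[h[...,i].astype(int) for i in range(3)]
    return {'red':((H<8)|(H>172))&(S>150)&(V>70),'yellow':(abs(H-29)<6)&(S>150)&(V>80),'green':(abs(H-65)<15)&(S>130)&(V>60),
     'blue':(abs(H-108)<12)&(S>120)&(V>60),'grey':(S<60)&(V>90)}[col]
def rep(c,col,win,label):
    x0,x1,y0,y1=win; P=pts(c); m=mask(c['img'],col)&(c['depth']>0); w=np.zeros_like(m); w[y0:y1,x0:x1]=1
    m&=w; Q=P[m]; 
    if len(Q)<10: print(label,'few',len(Q)); return
    zt=np.percentile(Q[:,2],95); T=Q[Q[:,2]>zt-.006]
    (cx,cy),r=cv2.minEnclosingCircle((T[:,:2]*1000).astype(np.float32))
    print(label,len(Q),'z5/95',np.round(1000*np.percentile(Q[:,2],[5,50,95])),'top enc',np.round([cx,cy,2*r],1),'mean',np.round(1000*T[:,:2].mean(0),1))
E
python3 - <<'E'
from m import *
W={'top':dict(canister=('grey',295,345,222,265),yjar=('yellow',145,185,190,225),collar=('green',310,350,150,188),rlid=('red',460,505,195,240),rbase=('red',375,425,165,218),bjar=('blue',385,415,240,272),blid=('blue',220,260,230,270),bbase=('blue',230,280,160,212),card=('grey',305,342,190,213)),
'side':dict(canister=('grey',332,378,175,225),yjar=('yellow',262,295,318,350),collar=('green',255,300,170,205),rlid=('red',332,370,75,110),rbase=('red',290,340,120,160),bjar=('blue',365,392,120,142),blid=('blue',325,375,255,300),bbase=('blue',245,305,228,282),card=('grey',295,328,180,215))}
ims=[]
for n in W:
    c=np.load(n+'.npz')
    for k,v in W[n].items(): rep(c,v[0],v[1:],n+' '+k)
c=np.load('top.npz')['img'][130:290,130:510]; cv2.imwrite('pics/crop1.png',cv2.resize(c,None,fx=2.1,fy=2.1,interpolation=cv2.INTER_CUBIC)[:,:,::-1])
E
```

```text
top canister 551 z5/95 [10. 15. 61.] top enc [453.5   6.4  63.5] mean [453.7   5.7]
top yjar 202 z5/95 [ 2. 79. 81.] top enc [550.  387.7  35.1] mean [550.8 387.1]
top collar 268 z5/95 [ 0. 13. 16.] top enc [645.6 -24.5  63.7] mean [645.3 -24.5]
top rlid 550 z5/95 [ 8. 33. 36.] top enc [ 511.7 -414.7   64.1] mean [ 512.2 -413.9]
top rbase 603 z5/95 [ 1. 16. 19.] top enc [ 581.1 -204.6   96.1] mean [ 580.6 -204.2]
top bjar 183 z5/95 [ 1. 79. 82.] top enc [ 416.1 -192.9   33.8] mean [ 416.3 -192.3]
top blid 511 z5/95 [ 9. 33. 36.] top enc [439.1 208.1  62.9] mean [439.1 207.9]
top bbase 600 z5/95 [ 1. 15. 19.] top enc [602.3 174.5  95.8] mean [602.3 173.8]
top card 312 z5/95 [ 1. 13. 16.] top enc [558.3  -4.5  68.6] mean [557.8  -4.4]
side canister 939 z5/95 [ 2. 38. 62.] top enc [451.4   8.5  67.3] mean [452.7  10.2]
side yjar 332 z5/95 [-0. 80. 83.] top enc [548.9 390.6  34.8] mean [548.7 391.3]
side collar 415 z5/95 [-1. 12. 17.] top enc [644.8 -19.3  68.5] mean [644.  -19.1]
side rlid 455 z5/95 [-0. 28. 38.] top enc [ 511.  -408.3   66. ] mean [ 511.6 -407.5]
side rbase 657 z5/95 [-0. 13. 20.] top enc [ 578.4 -200.9  100.5] mean [ 579.9 -199. ]
side bjar 190 z5/95 [ 1. 79. 83.] top enc [ 415.3 -189.3   35.6] mean [ 415.  -188.7]
side blid 867 z5/95 [ 1. 33. 37.] top enc [437.1 211.4  64.7] mean [437.2 213.7]
side bbase 1004 z5/95 [-0. 15. 20.] top enc [600.7 178.6  97.4] mean [600.6 179.1]
side card 375 z5/95 [-0. 14. 17.] top enc [557.3  -0.9  73.5] mean [556.4   0.8]
```

View pics/crop1.png

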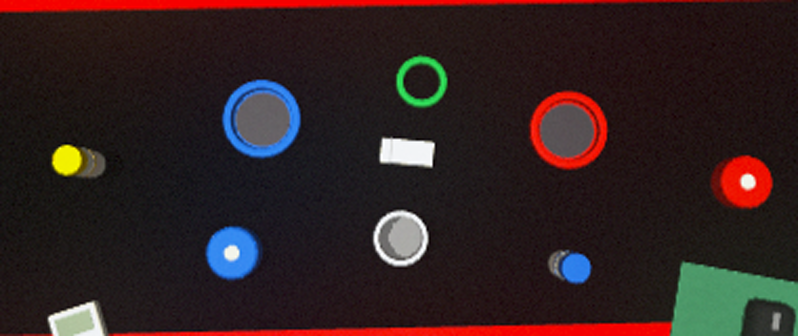

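Tops lie at 60/80/14/34/17 mm as they must, diameters match; the views differ by about 4 mm in y, so I'll refine with the wrist camera. The crop confirms the layout.

Request:
arm_command:
  xyz:
    - [20.5,36,0]
    - [20.5,36,0]
    - [20.5,36,0]
    - [20.5,36,0]
    - [20.5,36,0]
    - [20.5,36,0]
    - [20.5,36,0]
    - [20.5,36,0]
    - [20.5,36,0]
    - [20.5,36,0]
    - [20.5,36,0]
    - [20.5,36,0]
    - [20.5,36,0]
    - [20.5,36,0]
    - [0,0,0]
    - [0,0,0]
  spin: [-1.32,-1.32,-1.32,-1.32,-1.32,-1.32,-1.32,-1.32,-1.32,-1.32,-1.32,-1.32,-1.32,-1.32,0,0]
  jaw: 1
  squeeze: 25

```text
time: 1.7
tool_pos: [0.4535, 0.0068, 0.4042]
tool_rot: [3.141, 0.001, 0.003]
contact_force: [0.2, -1.5, -0.4]
opening: 0.0913
grip_force: 0.0
```

```bash
cat >> h.py <<'E'
def wpts(c):
    v,u=np.mgrid[0:400,0:640].astype(float); d=c['depth']
    a=(u-c['cx'])/c['fx']; b=(v-c['cy'])/c['fy']; r=np.hypot(a,b)+1e-9; t=np.tan(np.minimum(r,1.5))
    p=np.stack([a/r*t*d,-b/r*t*d,-d,np.ones_like(d)],-1)
    return (p@np.array(c['world_from_camera']).T)[...,:3]
def proj(c,p):
    q=np.linalg.inv(c['world_from_camera'])@np.r_[p,1]; x,y,z=q[0],-q[1],-q[2]; r=np.hypot(x,y); t=np.arctan2(r,z)
    return c['cx']+c['fx']*t*x/r, c['cy']+c['fy']*t*y/r
E
python3 - <<'E'
from h import *
s=observe(); print(np.round(s['tool_pos'],4),np.round(s['tool_rot'],3),s['qpos'].round(2) if hasattr(s['qpos'],'round') else s['qpos'])
c=read_camera('wrist'); save(c,'w1'); np.savez('w1',**c); print(c['fx'],c['cx'],c['cy'],np.round(c['world_from_camera'],3).tolist())
E
```

```text
[0.4535 0.0068 0.4042] [3.141e+00 1.000e-03 3.000e-03] [-0.15  0.21  1.71 -0.    1.22  1.41]
309.70691628693146 317.5114174585034 201.94036971486724 [[0.003, 0.954, 0.301, 0.534], [-1.0, 0.003, 0.002, 0.008], [0.001, -0.301, 0.954, 0.384], [0.0, 0.0, 0.0, 1.0]]
```

View pics/w1.png

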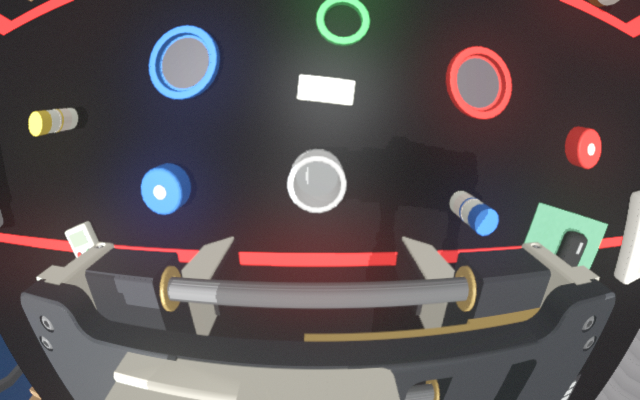

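The wrist view shows the canister (316,181) just ahead of the jaw, with the collar (343,20), red base (479,82) and red lid (583,147) to the right.

```bash
sed -i 's/P=pts(c); m/P=(wpts if label.startswith("w") else pts)(c); m/' m.py; python3 - <<'E'
from m import *
c=dict(np.load('w1.npz'))
for k,v in dict(canister=('grey',285,350,145,215),collar=('green',310,375,0,50),rbase=('red',440,515,40,125),rlid=('red',560,605,120,172),blid=('blue',135,195,160,220),bjar=('blue',465,502,203,238),yjar=('yellow',25,55,105,140)).items(): rep(c,v[0],v[1:],'w '+k)
E
```

```text
w canister 3099 z5/95 [ 0. 21. 60.] top enc [451.8   8.2  64.6] mean [452.4   8.2]
w collar 12 z5/95 [ 3.  7. 12.] top enc [660.6 -19.9  30.9] mean [663.9 -20.6]
w rbase 967 z5/95 [-0. 11. 17.] top enc [ 579.1 -202.8   97.4] mean [ 581.  -203.7]
w rlid 644 z5/95 [ 0. 19. 33.] top enc [ 511.7 -412.    64.8] mean [ 510.2 -399.6]
w blid 1844 z5/95 [ 0. 33. 35.] top enc [437.2 209.6  64.1] mean [438.1 207.5]
w bjar 742 z5/95 [ 0. 79. 81.] top enc [ 415. -191.   35.] mean [ 415.6 -189.5]
w yjar 64 z5/95 [63. 70. 76.] top enc [548.9 382.8  30.5] mean [545.7 376. ]
```

Request:
arm_command:
  xyz:
    - [-1.5,1,-25]
    - [0,0,-40]
    - [0,0,-40]
    - [0,0,-40]
    - [0,0,-40]
    - [0,0,-20]
    - [0,0,0]
    - [0,0,0]
  spin: [0,0,0,0,0,0,0,0]

```text
time: 2.55
tool_pos: [0.4521, 0.0061, 0.2002]
tool_rot: [3.141, 0.0, -0.001]
contact_force: [0.3, 0.0, 0.9]
opening: 0.0918
grip_force: 0.0
```

Request:
arm_command:
  xyz:
    - [0,0,0]
    - [0,0,0]
    - [0,0,0]
    - [0,0,0]
    - [0,0,0]
    - [0,0,0]
    - [0,0,0]
    - [0,0,0]
  spin: [0,0,0,0,0,0,0,0]
  jaw: -1
  squeeze: 25

```text
time: 3.35
tool_pos: [0.4522, 0.0072, 0.2003]
tool_rot: [3.141, -0.001, 0.001]
contact_force: [-0.3, 0.5, 6.3]
opening: 0.0635
grip_force: 25.0
```

Request:
arm_command:
  xyz:
    - [0,0,20]
    - [0,0,40]
    - [0,0,40]
    - [12.7,-21,0]
    - [12.7,-21,0]
    - [12.7,-21,0]
    - [12.7,-21,0]
    - [12.7,-21,0]
    - [12.7,-21,0]
    - [12.7,-21,0]
    - [12.7,-21,0]
    - [12.7,-21,0]
    - [12.7,-21,0]
    - [0,0,0]
    - [0,0,0]
    - [0,0,0]
  spin: [0,0,0,0,0,0,0,0,0,0,0,0,0,0,0,0]

```text
time: 4.95
tool_pos: [0.5786, -0.2021, 0.2993]
tool_rot: [-3.141, 0.001, 0.001]
contact_force: [1.0, 0.4, -1.9]
opening: 0.0633
grip_force: 25.0
```

```bash
python3 - <<'E'
from m import *
c=read_camera('wrist'); save(c,'w2'); np.savez('w2',**c)
s=read_camera('side'); save(s,'s2'); cv2.imwrite('pics/w2s.png',np.hstack([c['img'][:,120:520],cv2.resize(s['img'][60:260,220:420],(400,400))])[:,:,::-1])
E
```

```text
(no output)
```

View pics/w2s.png

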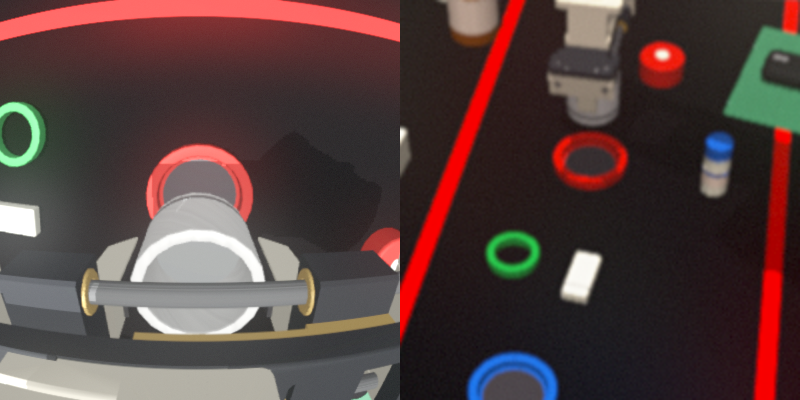

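The canister hangs upright at column 199 of the left crop, aligned with the red base (200,193). Lower it.

Request:
arm_command:
  xyz:
    - [1,-0.5,-30]
    - [0,0,-30]
    - [0,0,-15]
    - [0,0,-9]
    - [0,0,-5]
    - [0,0,-4]
    - [0,0,0]
    - [0,0,0]
  spin: [0,0,0,0,0,0,0,0]

```text
time: 5.85
tool_pos: [0.5803, -0.2035, 0.2075]
tool_rot: [3.141, -0.001, 0.0]
contact_force: [0.8, -0.0, -1.2]
opening: 0.0635
grip_force: 25.0
```

Request:
arm_command:
  xyz:
    - [0,0,-1]
    - [0,0,-1]
    - [0,0,0]
  spin: [0,0,0]

```text
time: 6.15
tool_pos: [0.5802, -0.2035, 0.2054]
tool_rot: [3.141, -0.001, 0.0]
contact_force: [-0.6, -0.8, 3.2]
opening: 0.0636
grip_force: 25.0
```

Request:
arm_command:
  xyz:
    - [0,0,0]
    - [0,0,0]
    - [0,0,0]
    - [0,0,0]
    - [0,0,0]
    - [0,0,40]
    - [0,0,50]
    - [0,0,50]
    - [0,0,50]
    - [0,0,0]
    - [0,0,0]
  spin: [0,0,0,0,0,0,0,0,0,0,0]
  jaw: 1

```text
time: 7.25
tool_pos: [0.58, -0.2033, 0.3961]
tool_rot: [3.14, -0.003, 0.0]
contact_force: [0.3, -0.4, -1.1]
opening: 0.092
grip_force: 0.0
```

```bash
python3 - <<'E'
from m import *
c=read_camera('wrist'); save(c,'w3'); np.savez('w3',**c)
for n in['top','side']: np.savez(n+'2',**read_camera(n))
cv2.imwrite('pics/w3c.png',cv2.resize(c['img'][40:260,180:460],(700,550))[:,:,::-1])
rep(c,'grey',(270,370,120,240),'w can'); rep(c,'red',(260,380,110,250),'w base')
E
```

```text
w can 3265 z5/95 [11. 30. 65.] top enc [ 580.  -203.1   64. ] mean [ 580.4 -203.2]
w base 720 z5/95 [ 0. 16. 18.] top enc [ 580.  -203.1   96.1] mean [ 591.  -227.5]
```

View pics/w3c.png

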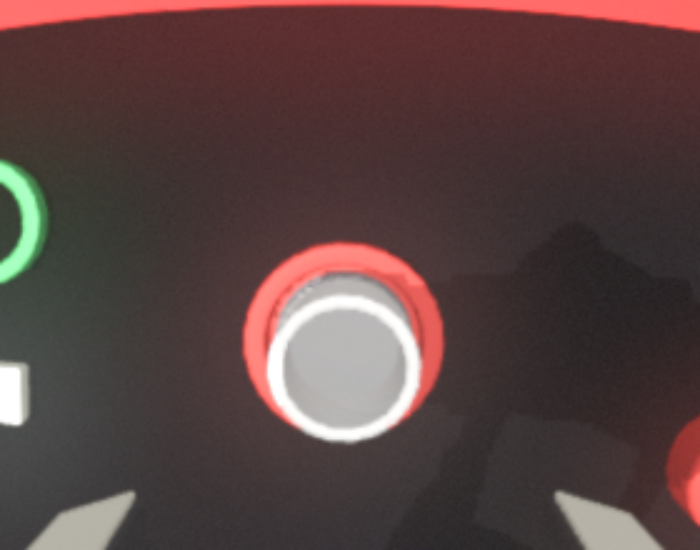

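Canister seated in the base, rim at 65 mm, centred on (580,-203), circle at (343,368) in the crop. Now the yellow jar.

Request:
arm_command:
  xyz:
    - [-2,37,0]
    - [-2,37,0]
    - [-2,37,0]
    - [-2,37,0]
    - [-2,37,0]
    - [-2,37,0]
    - [-2,37,0]
    - [-2,37,0]
    - [-2,37,0]
    - [-2,37,0]
    - [-2,37,0]
    - [-2,37,0]
    - [-2,37,0]
    - [-2,37,0]
    - [-2,37,0]
    - [-1,37,0]
    - [0,0,0]
    - [0,0,0]
  spin: [0,0,0,0,0,0,0,0,0,0,0,0,0,0,0,0,0,0]

```text
time: 9.2
tool_pos: [0.5488, 0.3893, 0.3924]
tool_rot: [3.139, 0.003, 0.002]
contact_force: [0.3, -0.4, 0.6]
opening: 0.0921
grip_force: 0.0
```

```bash
python3 - <<'E'
from m import *
c=read_camera('wrist'); save(c,'w4'); np.savez('w4',**c)
m=mask(c['img'],'yellow'); v,u=np.nonzero(m); print(u.min(),u.max(),v.min(),v.max())
rep(c,'yellow',(200,440,80,260),'w jar'); print(observe()['tool_pos'],observe()['qpos'])
E
```

```text
317 323 172 173
w jar few 2
[0.54906969 0.38837554 0.39296942] [ 5.01894574e-01  6.32020698e-01  1.07675878e+00 -5.20428465e-04
  1.43602720e+00  2.07222935e+00]
```

```bash
python3 - <<'E'
from m import *
c=dict(np.load('w4.npz')); cv2.imwrite('pics/w4c.png',cv2.resize(c['img'][80:300,180:460],(700,550))[:,:,::-1])
P=wpts(c); m=(P[...,2]>.072)&(P[...,2]<.09)&(c['depth']>0); m[250:]=0
T=P[m]*1000; print(len(T),cv2.minEnclosingCircle(T[:,:2].astype(np.float32)),T.mean(0))
E
```

```text
2079 ((601.6896362304688, 540.9824829101562), 177.1444091796875) [564.80442391 550.96121873  80.45138169]
```

View pics/w4c.png

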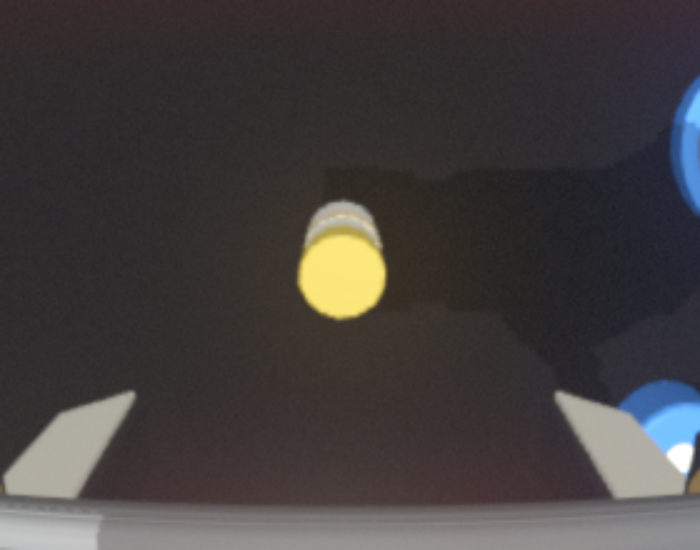

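Cap top centred at crop (342,276), full (316.8,190.4).

```bash
python3 - <<'E'
from m import *
c=dict(np.load('w4.npz')); P=wpts(c); w=P[172:210,298:336].reshape(-1,3)*1000; T=w[(w[:,2]>74)]
print(len(T),cv2.minEnclosingCircle(T[:,:2].astype(np.float32)),T.mean(0),T[:,2].max())
E
```

```text
914 ((580.864501953125, 389.6968994140625), 48.60711669921875) [550.07973141 389.9785131   81.65632628] 371.9257231966777
```

Request:
arm_command:
  xyz:
    - [0.5,1,-30]
    - [0,0,-40]
    - [0,0,-40]
    - [0,0,-30]
    - [0,0,-17]
    - [0,0,0]
    - [0,0,0]
    - [0,0,0]
  spin: [0,0,0,0,0,0,0,0]

```text
time: 10.05
tool_pos: [0.5502, 0.3893, 0.2395]
tool_rot: [-3.14, -0.002, -0.0]
contact_force: [0.3, 1.3, 0.3]
opening: 0.0917
grip_force: 0.0
```

Request:
arm_command:
  xyz:
    - [0,0,0]
    - [0,0,0]
    - [0,0,0]
    - [0,0,0]
    - [0,0,0]
    - [0,0,0]
    - [0,0,0]
    - [0,0,0]
    - [0,0,0]
    - [0,0,0]
  spin: [0,0,0,0,0,0,0,0,0,0]
  jaw: -1
  squeeze: 25

```text
time: 11.05
tool_pos: [0.5496, 0.3896, 0.2377]
tool_rot: [3.141, 0.0, 0.0]
contact_force: [0.3, -0.1, 0.1]
opening: 0.0331
grip_force: 25.0
```

Request:
arm_command:
  xyz:
    - [0,0,20]
    - [0,0,40]
    - [0,0,40]
    - [0,0,30]
    - [2,-37,0]
    - [2,-37,0]
    - [2,-37,0]
    - [2,-37,0]
    - [2,-37,0]
    - [2,-37,0]
    - [2,-37,0]
    - [2,-37,0]
    - [2,-37,0]
    - [2,-37,0]
    - [2,-37,0]
    - [2,-37,0]
    - [2,-37,0]
    - [2,-37,0]
    - [2,-37,0]
    - [0,-37,0]
  spin: [0,0,0,0,0,0,0,0,0,0,0,0,0,0,0,0,0,0,0,0]

```text
time: 13.05
tool_pos: [0.5795, -0.2039, 0.3677]
tool_rot: [3.142, -0.0, 0.0]
contact_force: [0.2, 1.1, -0.6]
opening: 0.0335
grip_force: 25.0
```

Request:
arm_command:
  xyz:
    - [0,0,0]
    - [0,0,0]
    - [0,0,0]
  spin: [0,0,0]

```text
time: 13.35
tool_pos: [0.5796, -0.2015, 0.3677]
tool_rot: [-3.141, 0.0, 0.001]
contact_force: [-0.7, 0.4, -2.2]
opening: 0.0333
grip_force: 25.0
```

```bash
python3 - <<'E'
from m import *
c=read_camera('wrist'); save(c,'w5'); np.savez('w5',**c)
s=read_camera('side'); cv2.imwrite('pics/w5s.png',np.hstack([c['img'][:,120:520],cv2.resize(s['img'][40:240,220:420],(400,400))])[:,:,::-1])
s=observe(); print(s['tool_pos'],s['tool_rot'])
E
```

```text
[ 0.57968475 -0.20110689  0.36786646] [-3.14142502e+00  3.19154203e-05  1.81752229e-03]
```

View pics/w5s.png

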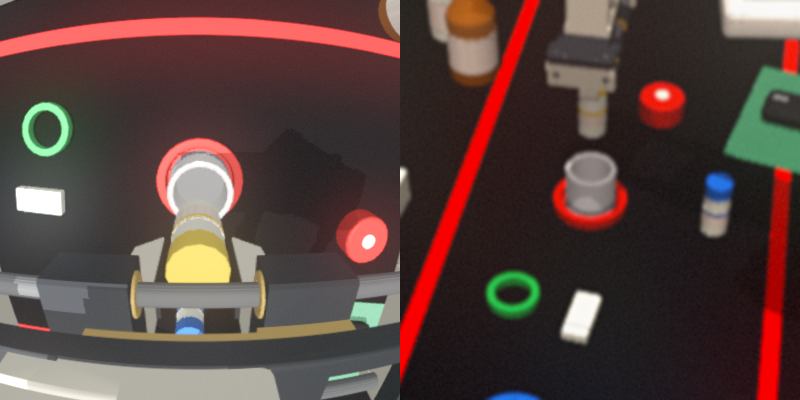

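The jar hangs upright (cap at 198,260 in the crop) in line with the canister (200,190). I'll lower it with a 2 mm y correction.

Request:
arm_command:
  xyz:
    - [0.3,-2,-20]
    - [0,0,-30]
    - [0,0,-30]
    - [0,0,-15]
    - [0,0,-10]
    - [0,0,-6]
    - [0,0,-5]
    - [0,0,0]
    - [0,0,0]
    - [0,0,0]
  spin: [0,0,0,0,0,0,0,0,0,0]

```text
time: 14.45
tool_pos: [0.58, -0.2045, 0.2525]
tool_rot: [3.141, -0.001, 0.0]
contact_force: [-0.5, 0.6, -0.6]
opening: 0.0334
grip_force: 25.0
```

Request:
arm_command:
  xyz:
    - [0,0.5,-1.5]
    - [0,0,-1]
    - [0,0,-1]
    - [0,0,0]
    - [0,0,0]
  spin: [0,0,0,0,0]

```text
time: 14.95
tool_pos: [0.5799, -0.2039, 0.2486]
tool_rot: [3.141, -0.0, 0.0]
contact_force: [-0.6, 0.5, 3.1]
opening: 0.0332
grip_force: 25.0
```

Request:
arm_command:
  xyz:
    - [0,0,0]
    - [0,0,0]
    - [0,0,0]
    - [0,0,0]
    - [0,0,0]
    - [0,0,0]
    - [0,0,30]
    - [0,0,40]
    - [0,0,40]
    - [0,0,40]
    - [0,0,0]
  spin: [0,0,0,0,0,0,0,0,0,0,0]
  jaw: 1

```text
time: 16.05
tool_pos: [0.5805, -0.2041, 0.4049]
tool_rot: [3.136, -0.011, 0.0]
contact_force: [0.2, -0.2, 0.3]
opening: 0.0916
grip_force: 0.0
```

```bash
cat >> m.py <<'E'
def band(c,lo,hi,win,label):
    x0,x1,y0,y1=win; P=wpts(c)[y0:y1,x0:x1].reshape(-1,3)*1000; T=P[(P[:,2]>lo)&(P[:,2]<hi)]
    e=[(np.percentile(T[:,i],.5),np.percentile(T[:,i],99.5)) for i in(0,1)]
    print(label,len(T),'mid',[round(sum(k)/2,1) for k in e],'size',[round(k[1]-k[0],1) for k in e],'z',T[:,2].mean().round(1))
E
python3 - <<'E'
from m import *
c=read_camera('wrist'); save(c,'w6'); np.savez('w6',**c)
cv2.imwrite('pics/w6c.png',cv2.resize(c['img'][80:300,180:460],(700,550))[:,:,::-1])
print(observe()['tool_pos'])
band(c,87,95,(270,365,120,240),'cap'); band(c,62,68,(260,375,110,240),'rim')
E
```

```text
[ 0.58010256 -0.20395241  0.40159859]
cap 874 mid [np.float64(579.4), np.float64(-203.9)] size [np.float64(32.5), np.float64(31.7)] z 90.8
rim 932 mid [np.float64(579.9), np.float64(-202.9)] size [np.float64(61.1), np.float64(62.2)] z 64.5
```

View pics/w6c.png

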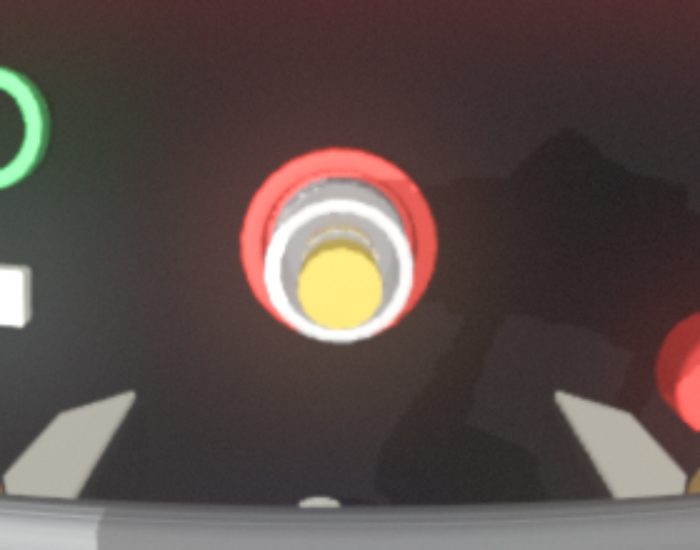

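The jar stands centred in the canister (cap at (341,287), rim about (340,270)); both measure within 1 mm of (580,-203). Now the collar.

Request:
arm_command:
  xyz:
    - [6.5,18.2,0]
    - [6.5,18.2,0]
    - [6.5,18.2,0]
    - [6.5,18.2,0]
    - [6.5,18.2,0]
    - [6.5,18.2,0]
    - [6.5,18.2,0]
    - [6.5,18.2,0]
    - [6.5,18.2,0]
    - [6.5,18.2,0]
    - [0,0,-30]
    - [0,0,-30]
    - [0,0,0]
    - [0,0,0]
    - [0,0,0]
  spin: [0,0,0,0,0,0,0,0,0,0,0,0,0,0,0]

```text
time: 17.6
tool_pos: [0.6453, -0.022, 0.3398]
tool_rot: [3.141, -0.003, 0.0]
contact_force: [-0.5, -0.6, 1.1]
opening: 0.0919
grip_force: 0.0
```

```bash
python3 - <<'E'
from m import *
c=read_camera('wrist'); save(c,'w7'); np.savez('w7',**c)
print(observe()['tool_pos'])
band(c,9,20,(240,400,80,250),'collar'); rep(c,'green',(240,400,80,250),'w collar')
m=mask(c['img'],'green'); v,u=np.nonzero(m); print(u.min(),u.max(),v.min(),v.max())
E
```

```text
[ 0.64528166 -0.02203607  0.34008921]
collar 1417 mid [np.float64(644.4), np.float64(-21.8)] size [np.float64(61.5), np.float64(60.6)] z 13.5
w collar few 0Traceback (most recent call last):
  File "<stdin>", line 5, in <module>
    return umr_minimum(a, axis, None, out, keepdims, initial, where)
ValueError: zero-size array to reduction operation minimum which has no identity
```

Request:
arm_command:
  xyz:
    - [-0.8,0,-30]
    - [0,0,-40]
    - [0,0,-40]
    - [0,0,-25]
    - [0,0,-15]
    - [0,0,-7]
    - [0,0,0]
    - [0,0,0]
    - [0,0,0]
  spin: [0,0,0,0,0,0,0,0,0]

```text
time: 18.55
tool_pos: [0.6446, -0.0219, 0.183]
tool_rot: [3.141, -0.003, 0.0]
contact_force: [-0.1, 0.4, 0.3]
opening: 0.0917
grip_force: 0.0
```

Request:
arm_command:
  xyz:
    - [0,0,-1.5]
    - [0,0,0]
    - [0,0,0]
    - [0,0,0]
    - [0,0,0]
    - [0,0,0]
    - [0,0,0]
    - [0,0,0]
  spin: [0,0,0,0,0,0,0,0]
  jaw: -1
  squeeze: 20

```text
time: 19.35
tool_pos: [0.6441, -0.0219, 0.1798]
tool_rot: [3.141, -0.0, 0.0]
contact_force: [-0.0, -1.5, 0.5]
opening: 0.0621
grip_force: 19.9
```

Request:
arm_command:
  xyz:
    - [0,0,15]
    - [0,0,35]
    - [0,0,40]
    - [0,0,40]
    - [-6.4,-18.1,0]
    - [-6.4,-18.1,0]
    - [-6.4,-18.1,0]
    - [-6.4,-18.1,0]
    - [-6.4,-18.1,0]
    - [-6.4,-18.1,0]
    - [-6.4,-18.1,0]
    - [-6.4,-18.1,0]
    - [-6.4,-18.1,0]
    - [-6.4,-18.1,0]
    - [0,0,0]
    - [0,0,0]
    - [0,0,0]
    - [0,0,0]
  spin: [0,0,0,0,0,0,0,0,0,0,0,0,0,0,0,0,0,0]

```text
time: 21.15
tool_pos: [0.5803, -0.2021, 0.3098]
tool_rot: [-3.141, 0.0, 0.001]
contact_force: [-0.1, 0.5, -0.8]
opening: 0.0622
grip_force: 19.9
```

```bash
python3 - <<'E'
from m import *
c=read_camera('wrist'); save(c,'w8'); np.savez('w8',**c)
s=read_camera('side'); cv2.imwrite('pics/w8s.png',np.hstack([c['img'][:,120:520],cv2.resize(s['img'][40:240,220:420],(400,400))])[:,:,::-1])
s=observe(); print(s['tool_pos'],s['tool_rot'])
E
```

```text
[ 0.58026589 -0.20218334  0.30974451] [-3.14157977e+00  4.33614851e-05  1.28851466e-03]
```

View pics/w8s.png

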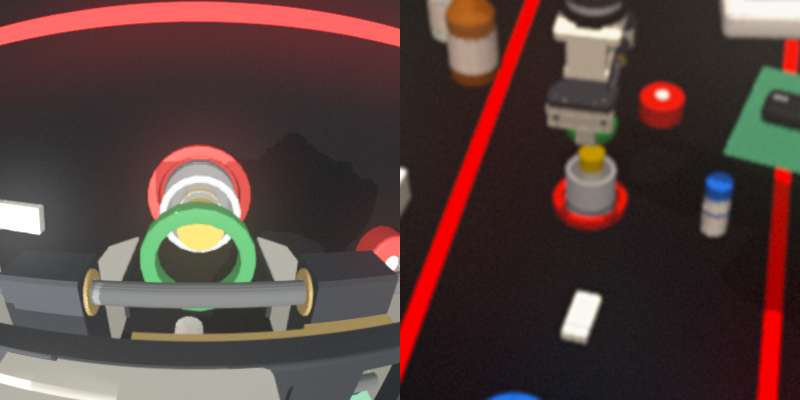

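The collar is held over the jar (ring at (198,257)); I check its tilt by depth.

```bash
python3 - <<'E'
from m import *
c=dict(np.load('w8.npz')); P=wpts(c)[195:280,255:380].reshape(-1,3)*1000
g=c['img'][195:280,255:380].reshape(-1,3).astype(int); T=P[(g[:,1]>g[:,0]+40)&(g[:,1]>g[:,2]+20)&(P[:,2]>110)]
print(len(T),np.percentile(T,[1,10,50,90,99],axis=0).round(1))
T=T[T[:,2]>np.percentile(T[:,2],40)]
s=np.linalg.lstsq(np.c_[T[:,:2]-T[:,:2].mean(0),np.ones(len(T))],T[:,2],rcond=None)[0]; print(s,T.mean(0))
for lo in range(545,620,8):
    q=T[(T[:,0]>lo)&(T[:,0]<lo+8)]
    if len(q)>5: print(lo,len(q),np.median(q[:,2]).round(1),q[:,1].min().round(1),q[:,1].max().round(1))
E
```

```text
3794 [[ 567.2 -232.   132.9]
 [ 574.2 -227.4  138. ]
 [ 598.4 -201.5  143.4]
 [ 610.  -175.9  144.4]
 [ 612.1 -171.3  145.2]]
[4.06735054e-01 1.28223209e-03 1.44938917e+02] [ 594.97217511 -201.54502799  144.93891737]
569 245 143.9 -232.3 -170.8
577 327 143.9 -232.8 -170.5
585 348 143.8 -232.4 -171.0
593 445 143.9 -229.4 -173.0
601 756 143.9 -224.4 -178.4
609 139 143.8 -213.9 -190.8
```

Collar is level (top 143.9 mm everywhere), centre (580,-201.6). Shift y by -1.3 and lower.

Request:
arm_command:
  xyz:
    - [0,-1.3,-10]
    - [0,0,-15]
    - [0,0,-15]
    - [0,0,-10]
    - [0,0,-7]
    - [0,0,-4]
    - [0,0,0]
    - [0,0,0]
    - [0,0,0]
  spin: [0,0,0,0,0,0,0,0,0]

```text
time: 22.15
tool_pos: [0.5802, -0.2043, 0.2494]
tool_rot: [3.141, -0.001, 0.0]
contact_force: [-0.2, -0.4, -0.9]
opening: 0.0626
grip_force: 19.9
```

Request:
arm_command:
  xyz:
    - [0,0.7,-2]
    - [0,0,-1]
    - [0,0,-1]
    - [0,0,0]
    - [0,0,0]
    - [0,0,0]
  spin: [0,0,0,0,0,0]

```text
time: 22.75
tool_pos: [0.5801, -0.2035, 0.2448]
tool_rot: [3.141, -0.0, 0.0]
contact_force: [-0.4, 0.3, 0.2]
opening: 0.0624
grip_force: 19.9
```

Request:
arm_command:
  xyz:
    - [0,0,-0.6]
    - [0,0,0]
    - [0,0,0]
  spin: [0,0,0]

```text
time: 23.05
tool_pos: [0.5801, -0.2035, 0.2448]
tool_rot: [3.141, -0.0, 0.0]
contact_force: [-0.6, 2.1, 4.8]
opening: 0.0622
grip_force: 20.0
```

Request:
arm_command:
  xyz:
    - [0,0,0]
    - [0,0,0]
    - [0,0,0]
    - [0,0,0]
    - [0,0,0]
    - [0,0,0]
    - [0,0,30]
    - [0,0,40]
    - [0,0,40]
    - [0,0,40]
    - [0,0,0]
    - [0,0,0]
  spin: [0,0,0,0,0,0,0,0,0,0,0,0]
  jaw: 1

```text
time: 24.25
tool_pos: [0.58, -0.2034, 0.395]
tool_rot: [3.141, -0.002, 0.0]
contact_force: [0.7, 0.5, -0.7]
opening: 0.0918
grip_force: 0.0
```

```bash
python3 - <<'E'
from m import *
c=read_camera('wrist'); save(c,'w9'); np.savez('w9',**c)
s=read_camera('side'); cv2.imwrite('pics/w9s.png',np.hstack([cv2.resize(c['img'][100:280,230:410],(400,400)),cv2.resize(s['img'][80:180,260:360],(400,400))])[:,:,::-1])
print(observe()['tool_pos'])
band(c,87,95,(270,365,120,240),'cap'); band(c,75,82,(260,375,110,240),'collar'); rep(c,'red',(260,380,110,250),'w base')
E
```

```text
[ 0.5797883  -0.20334549  0.39271306]
cap 938 mid [np.float64(579.4), np.float64(-203.4)] size [np.float64(32.4), np.float64(31.6)] z 90.7
collar 1550 mid [np.float64(580.2), np.float64(-203.0)] size [np.float64(61.8), np.float64(61.8)] z 78.6
w base 809 z5/95 [-0. 16. 18.] top enc [ 580.3 -203.1   96.4] mean [ 592.5 -227.4]
```

View pics/w9s.png

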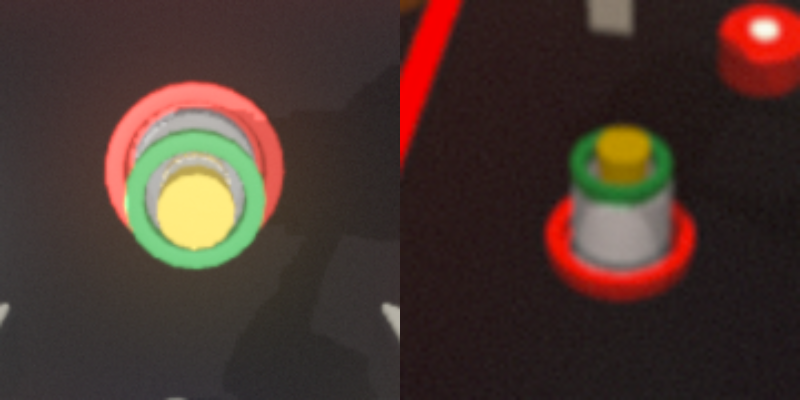

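The collar (196,199) sits flat and centred on the rim, at 78.6 mm and (580.2,-203.0). Now the red lid.

Request:
arm_command:
  xyz:
    - [-6.8,-20.8,0]
    - [-6.8,-20.8,0]
    - [-6.8,-20.8,0]
    - [-6.8,-20.8,0]
    - [-6.8,-20.8,0]
    - [-6.8,-20.8,0]
    - [-6.8,-20.8,0]
    - [-6.8,-20.8,0]
    - [-6.8,-20.8,0]
    - [-6.8,-20.8,0]
    - [0,0,-20]
    - [0,0,-20]
    - [0,0,0]
    - [0,0,0]
    - [0,0,0]
  spin: [0,0,0,0,0,0,0,0,0,0,0,0,0,0,0]

```text
time: 25.85
tool_pos: [0.5123, -0.4115, 0.3548]
tool_rot: [3.141, -0.001, 0.001]
contact_force: [0.7, -0.3, 0.0]
opening: 0.0921
grip_force: 0.0
```

```bash
python3 - <<'E'
from m import *
c=read_camera('wrist'); save(c,'w10'); np.savez('w10',**c)
print(observe()['tool_pos'],observe()['qpos'])
band(c,30,40,(240,400,80,250),'lid'); rep(c,'red',(240,400,80,250),'w lid')
E
```

```text
[ 0.5123344  -0.41146415  0.35510953] [-7.93145001e-01  6.24360690e-01  1.19486293e+00 -1.15916643e-04
  1.32076037e+00  7.77088614e-01]
lid 2882 mid [np.float64(511.0), np.float64(-413.5)] size [np.float64(61.0), np.float64(59.9)] z 33.6
w lid 2829 z5/95 [15. 34. 35.] top enc [ 511.5 -413.5   64.1] mean [ 512.6 -413.4]
```

Request:
arm_command:
  xyz:
    - [-1,-1.9,-30]
    - [0,0,-40]
    - [0,0,-40]
    - [0,0,-30]
    - [0,0,-17]
    - [0,0,-10]
    - [0,0,0]
    - [0,0,0]
    - [0,0,0]
  spin: [0,0,0,0,0,0,0,0,0]

```text
time: 26.8
tool_pos: [0.5115, -0.4138, 0.1889]
tool_rot: [3.139, -0.002, 0.0]
contact_force: [0.5, 0.5, -0.4]
opening: 0.0913
grip_force: 0.0
```

Request:
arm_command:
  xyz:
    - [0,0,0]
    - [0,0,0]
    - [0,0,0]
    - [0,0,0]
    - [0,0,0]
    - [0,0,0]
    - [0,0,0]
    - [0,0,0]
  spin: [0,0,0,0,0,0,0,0]
  jaw: -1
  squeeze: 20

```text
time: 27.6
tool_pos: [0.5111, -0.4134, 0.1873]
tool_rot: [3.141, -0.0, 0.0]
contact_force: [-1.4, 0.9, 1.7]
opening: 0.0639
grip_force: 20.0
```

Request:
arm_command:
  xyz:
    - [0,0,15]
    - [0,0,35]
    - [0,0,40]
    - [0,0,40]
    - [6.9,21,0]
    - [6.9,21,0]
    - [6.9,21,0]
    - [6.9,21,0]
    - [6.9,21,0]
    - [6.9,21,0]
    - [6.9,21,0]
    - [6.9,21,0]
    - [6.9,21,0]
    - [6.9,21,0]
    - [0,0,0]
    - [0,0,0]
    - [0,0,0]
    - [0,0,0]
  spin: [0,0,0,0,0,0,0,0,0,0,0,0,0,0,0,0,0,0]

```text
time: 29.4
tool_pos: [0.5798, -0.2043, 0.3172]
tool_rot: [3.141, 0.0, -0.001]
contact_force: [-0.1, 0.4, -0.8]
opening: 0.0639
grip_force: 20.0
```

```bash
python3 - <<'E'
from m import *
c=read_camera('wrist'); save(c,'w11'); np.savez('w11',**c)
print(observe()['tool_pos'],observe()['tool_rot'])
band(c,155,172,(230,400,150,285),'lid'); rep(c,'red',(230,400,190,285),'w lid')
E
```

```text
[ 0.57977964 -0.20427312  0.31720123] [ 3.14136486e+00  3.54873810e-05 -9.48159761e-04]
lid 8133 mid [np.float64(593.8), np.float64(-202.4)] size [np.float64(35.0), np.float64(81.5)] z 163.2
w lid 7917 z5/95 [135. 163. 165.] top enc [ 580.2 -203.8   63.9] mean [ 594.2 -203.9]
```

Request:
arm_command:
  xyz:
    - [0,0.8,-10]
    - [0,0,-12]
    - [0,0,-10]
    - [0,0,-8]
    - [0,0,-5]
    - [0,0,-3]
    - [0,0,0]
    - [0,0,0]
    - [0,0,0]
  spin: [0,0,0,0,0,0,0,0,0]

```text
time: 30.35
tool_pos: [0.5802, -0.2026, 0.2697]
tool_rot: [3.141, -0.001, 0.0]
contact_force: [0.7, 0.7, -2.1]
opening: 0.0641
grip_force: 20.0
```

Request:
arm_command:
  xyz:
    - [0,-0.5,-1.5]
    - [0,0,-1]
    - [0,0,-0.8]
    - [0,0,0]
    - [0,0,0]
    - [0,0,0]
  spin: [0,0,0,0,0,0]

```text
time: 30.95
tool_pos: [0.5801, -0.2031, 0.2663]
tool_rot: [3.141, -0.0, 0.0]
contact_force: [-1.0, 0.0, 4.4]
opening: 0.0643
grip_force: 20.0
```

Request:
arm_command:
  xyz:
    - [0,0,0]
    - [0,0,0]
    - [0,0,0]
    - [0,0,0]
    - [0,0,0]
    - [0,0,0]
    - [0,0,30]
    - [0,0,40]
    - [0,0,40]
    - [0,0,30]
    - [0,0,0]
    - [0,0,0]
  spin: [0,0,0,0,0,0,0,0,0,0,0,0]
  jaw: 1

```text
time: 32.15
tool_pos: [0.5799, -0.203, 0.4061]
tool_rot: [3.141, -0.001, 0.0]
contact_force: [-0.2, 0.6, -1.2]
opening: 0.0916
grip_force: 0.0
```

```bash
python3 - <<'E'
from m import *
c=read_camera('wrist'); save(c,'w12')
s=read_camera('side'); cv2.imwrite('pics/w12s.png',np.hstack([cv2.resize(c['img'][100:280,230:410],(400,400)),cv2.resize(s['img'][60:210,260:410],(400,400))])[:,:,::-1])
print(observe()['tool_pos'],observe()['time'])
band(c,109,118,(250,390,100,250),'lid')
E
```

```text
[ 0.57980801 -0.20299111  0.40425817] 32.25
lid 3433 mid [np.float64(580.5), np.float64(-202.8)] size [np.float64(59.6), np.float64(60.2)] z 112.7
```

View pics/w12s.png

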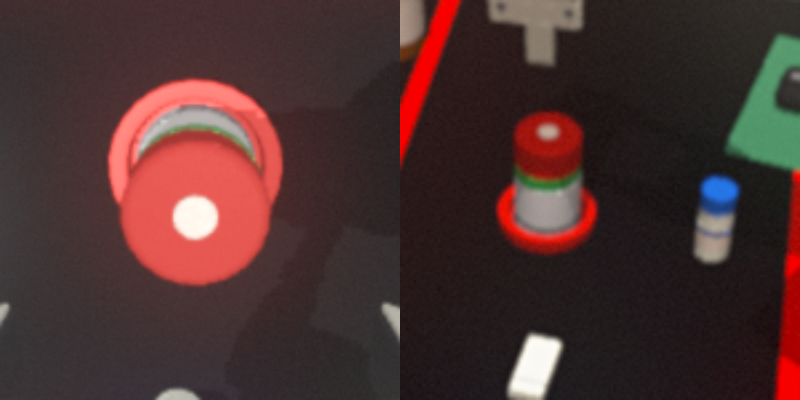

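The stack is complete: the lid (195,217) sits square and centred, its top at 113 mm, and the blue jar is untouched.

```bash
python3 -c "
from cell import *
print(hand_in())"
```

```text
the job is handed in; nothing more can be done
None
```

The yellow-capped jar is packed in the red-base carrier in the order asked, with the canister, collar and red lid each measured within about 1 mm of centre. The blue jar and blue lid were not touched, and the job was handed in after 32 s of robot time.

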